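# Swing the feed chute over the empty berry cup and start it

### The job

At the berry filling station, push the side of the swinging yellow chute with a fingertip until its mouth is over the middle of the one empty cup. Then press the green start button fully in and let it come back up; never start it while the mouth is anywhere else. Push gently, pick nothing up, and leave all four cups standing where they are.

Things in the scene. Friction and masses are not known exactly. Their poses are not given: they have to be found in the camera images.
- filler: fixed filling station: round steel foot (130 mm across, 10 mm high) with a white column (48 mm across) that carries the swinging yellow chute on top. Origin: on the table top, on the vertical pivot axis; its -x axis is the way the chute points when its joint reads 0
- chute (a joint): angle q of the chute about the vertical pivot, rad, between stops at -1.4 and 1.4; in the filler's frame it points along (-cos q, -sin q), so q grows counter-clockwise seen from above. It starts between -0.2 and 0.2, over no cup. It turns with slight friction (1 to 3 N on its side 130 mm from the pivot) and stays where it is left
- chute_side (a point): point on the chute's centreline, 130 mm from the pivot axis, half-way up its side walls, a good place to push. The chute is a straight yellow trough of 42 mm outside width with 3 mm walls; here they stand from 91 to 133 mm above the table. It slopes down 0.2 mm per mm from a 100 x 110 mm pan above the pivot (highest edge 172 mm above the table) to a closed end 200 mm from the pivot
- chute_mouth (a point): middle of the chute's outlet, an opening in its floor 33 mm long and 36 mm wide just inside its closed outer end, 180 mm from the pivot axis and 83 mm above the table; the chute clears the heaped cups by about 10 mm
- empty_cup: the one empty cup: loose, blue, white inside floor, 76 mm across the rim, 56 mm across the foot, 55 mm high, about 60 g. Origin: centre of its underside. It and the three full cups stand round the filler on the robot's side, centres 173 to 187 mm from the pivot axis, near chute angles -1.05, -0.45, 0.45 and 1.05 rad, in any order
- full_cup_a: loose blue cup heaped with blueberries, to be left alone; same cup as empty_cup, 76 mm across the rim, heap top about 68 mm above the table, about 200 g. Origin: centre of its underside
- full_cup_b: loose blue cup heaped with blueberries, to be left alone; same cup as empty_cup, 76 mm across the rim, heap top about 68 mm above the table, about 200 g. Origin: centre of its underside
- full_cup_c: loose blue cup heaped with blueberries, to be left alone; same cup as empty_cup, 76 mm across the rim, heap top about 68 mm above the table, about 200 g. Origin: centre of its underside
- console: fixed grey control box, 100 x 90 x 45 mm, standing to the left of the cups, with the green start button on top. Origin: centre of its underside
- start_top (a point): centre of the top face of the green start button (32 mm across), which is pressed straight down
- start (a joint): travel of the start button, m: 0 released, 0.006 fully in, which takes about 5 N; it springs back by itself
Things that resemble listed ones, but are neither listed nor needed, are in the scene too. Several things look just like the console: the one meant starts farthest to the robot's right. What is shaped like the empty_cup but red is not meant.

How it is judged:
By the outcome, as a careful person would: the job done as asked, in the order asked, and still so for the second after the job is handed in, with the robot touching nothing.
It also fails if it takes over 53 s, if anything falls off the work surface, if the arm or the gripper's body presses on something with over 40 N, if the wrist force passes 120 N, or if a joint passes its speed limit or range.

### The arm

A 6-joint arm with a two-finger parallel gripper is mounted at the origin on the work surface. World frame = base frame: x ahead of the robot, y to its left, z up, the work surface at z = 0. Lengths are in m, angles in degrees, forces in N, time in s.
With the tool pointing down it reaches from about 0.375 to 0.9 m from the base axis. Payload 3.1 kg.
Tool frame: the origin (TCP) lies at the very end of the fingers, on their centre line; the grasp point (between the pads) lies 19 mm behind it; z points along the fingers, y is the line along which they close (so a half turn about z gives the same grasp; the last joint's range is limited). The gripper opens to 87 mm and grips with 3 to 60 N. Pads are 19 mm wide; open, the fingers measure 117 mm over their backs; the gripper's body (75 mm by 190 mm) begins 51 mm behind the grasp point.
Start: joints at [65.174, 30.224, 82.088, -0, 67.689, -10.227], TCP at [0.157, 0.605, 0.197] pointing down, gripper open.
Joint ranges: [-176.69, 176.69], [-43.24, 126.21], [12.49, 139.97], [-82, 262], [0, 151.66], [-163.58, 163.58]. Speed limits (degrees/s): [159.86, 159.86, 180, 180, 180, 180].

### API

Orientations are given as a 3x3 rotation matrix whose columns are the frame's x, y, z axes.
In Python, from rig import bot gives the robot as it stands.
- The arm moves only by the tool move_arm, never from a script. Its argument "increments" is a list of rows, each an object with "xyz": the shift along the tool's x, y, z in mm, a list of three; "roll": the turn about the tool's z in rad; "grip": the opening in per cent of the stroke, from 0 (shut) to 100 (fully open). A call has 1 to 5 rows; each row shifts and turns the commanded pose from where the row before left it, along the tool's axes as they then stand; what a row does not reach is not made up. A row lasts 1/12 s, in which the tool goes at most 41.7 mm and 7.16 degrees, less where a joint would pass 70% of its speed; a pose out of reach is approached as far as the arm can. A call is refused whole if a number of a shift passes 41.7 or a number of a turn 0.125, either way. A call with a gripper value outside its range is refused whole. The fingers move at their own pace and stop on an object; the grip force is fixed at half the most. Time passes only in rows, so rows that do not move let the fingers close. It gives the time, the measured TCP pose, the force, the opening and the grip force at its end, in the units of the state.
- bot.read_state(): the state, without advancing time (a new reading comes with each control period).
- bot.capture(name): name is "scene" or "top"; returns (picture, depth): 400x640x3 uint8, red, green, blue; 400x640 float32, m along the optical axis (not along the pixel's ray), 0 where there is no reading.
- bot.camera_model(name): a dict with "intrinsics" (3x3 intrinsics, pixels), "rvec" (rotation vector, rad) and "tvec" (3), from world to camera coordinates, as OpenCV has them. Camera axes: x right, y down, z forward; pixel columns grow to the right and rows downward; lengths in m; the calibration is good to about 2 mm. A picture is of the moment at which its call begins. camera_model takes no time and is no camera call.
- bot.hand_in(): hands the job in; it is judged then, once.
Trained networks look in the newest picture that a camera, given by its name, has taken for a name from the list of things; names that differ only in an ending like _2 or _b are one class to them, and where a whole thing is asked for, a point or a joint stands for the part that bears it (a point fixed in the world has none). Each returns a list of dicts, best first, with "conf" (0 to 1); they miss things now and then, are a little off and sometimes report something else, mostly with a low value. They report only what shows in the picture. A call takes as long as a camera call. They do not tell look-alikes from the thing itself.
- bot.spot_in(label, camera): "at" ([x, y, z] in m, in the coordinates of the camera as it stood for that picture, good to about 4 mm: the middle of the surface that is visible of it).
- bot.trace(label, camera): "mask" (400x640 bool, what is visible of it).
The state is a dict: "time_s": time; "joint_positions": joint angles; "qvel": joint speeds; "tau": joint torques, N m; "position": TCP position; "tcp_rot": TCP orientation; "force": force on the tool from outside, world axes, zero at the start; "moment": the same for the moment, N m; "opening": opening from 0.0 (shut) to 1.0 (fully open); "grasp_force": force on a finger pad.
Only numpy, scipy, OpenCV 4.12 (cv2) and the standard library are available. Lean on these libraries where they do the work, as an engineer would, in place of code of your own. Each camera call takes 0.05 s, during which the arm holds its last target. There are 200 camera calls.

## Working session

There is one attempt and no reset: what is moved stays moved. The work goes in short steps, Python scripts to look and compute and a tool call to move; the robot and the scene stay as the last step left them, time stands still between calls to the robot, and variables do not carry over. Pictures are saved under pics/ and viewed, at most 10 in all, crops included, and the job is handed in when it is done.

Besides the shell and the picture viewer there is one more tool, called after "Request:" as a command line: name --argument value ..., lists and objects as JSON in quotes. move_arm: Moves the arm, as the interface text tells. Its arguments: {"type":"object","properties":{"increments":{"type":"array"}},"required":["increments"]}

```bash
mkdir -p pics; cat > h.py <<'E'
import numpy as np, cv2
from rig import bot
def T(c):
    m=bot.camera_model(c); R,_=cv2.Rodrigues(np.array(m["rvec"],float)); return np.array(m["intrinsics"],float),R,np.array(m["tvec"],float).ravel()
def w(c,p):
    K,R,t=T(c); return R.T@(np.array(p)-t)
def cloud(c,d):
    K,R,t=T(c); v,u=np.mgrid[:400,:640]
    P=np.stack([(u-K[0,2])/K[0,0]*d,(v-K[1,2])/K[1,1]*d,d],-1)
    X=(P-t)@R; X[d==0]=np.nan; return X
def px(c,p):
    K,R,t=T(c); q=K@(R@np.array(p)+t); return q[:2]/q[2]
E
python3 - <<'E'
from h import *
for c in ("scene","top"):
    im,d=bot.capture(c); cv2.imwrite(f"pics/{c}0.png",im[...,::-1])
    np.save(f"{c}0.npy",d)
    for l in ("filler","chute_side","chute_mouth","empty_cup","full_cup_a","console","start_top"):
        for r in bot.spot_in(l,c): 
            p=w(c,r["at"]); print(c,l,round(r["conf"],2),p.round(3),px(c,p).round())
print(bot.read_state())
E
```

```text
scene filler 0.75 [ 0.649 -0.02   0.12 ] [226. 203.]
scene chute_side 0.8 [ 0.633 -0.028  0.13 ] [227. 196.]
scene chute_mouth 0.67 [ 0.633 -0.033  0.131] [225. 195.]
scene empty_cup 0.77 [ 0.354 -0.142  0.04 ] [252. 153.]
scene empty_cup 0.47 [ 0.631 -0.031  0.129] [226. 195.]
scene empty_cup 0.31 [0.516 0.067 0.057] [283. 201.]
scene full_cup_a 0.86 [0.513 0.066 0.054] [283. 201.]
scene full_cup_a 0.77 [ 0.569 -0.191  0.06 ] [196. 182.]
scene full_cup_a 0.66 [0.582 0.139 0.055] [294. 226.]
scene full_cup_a 0.44 [ 0.486 -0.138  0.051] [229. 174.]
scene console 0.97 [0.553 0.364 0.045] [378. 252.]
scene console 0.73 [0.684 0.489 0.046] [408. 312.]
scene console 0.62 [0.479 0.521 0.047] [448. 255.]
scene start_top 0.54 [0.657 0.49  0.07 ] [415. 297.]
top chute_side 0.73 [ 0.636 -0.033  0.123] [402. 157.]
top chute_mouth 0.57 [ 0.636 -0.036  0.119] [403. 157.]
top empty_cup 0.86 [ 0.375 -0.137  0.019] [442. 271.]
top empty_cup 0.55 [ 0.501 -0.116  0.024] [431. 220.]
top empty_cup 0.2 [ 0.637 -0.028  0.121] [400. 157.]
top empty_cup 0.18 [ 0.637 -0.032  0.122] [402. 157.]
top full_cup_a
[... 438 characters left out ...]
.52235860e-04,
        6.76905777e+01, -1.02274838e+01]), 'qvel': array([ 0.02834443,  0.01840404,  0.01978326,  0.02445019, -0.11678751,
       -0.0396344 ]), 'tau': array([-6.23040014e-04, -4.39943075e+01, -1.76983416e+01,  6.33333111e-02,
        5.02901059e-02, -2.49227224e-05]), 'position': array([0.15749212, 0.60481363, 0.19720279]), 'tcp_rot': array([[-9.67719660e-01,  2.52029080e-01,  3.94182681e-05],
       [ 2.52029082e-01,  9.67719659e-01,  5.24341653e-05],
       [-2.49308985e-05,  6.06761225e-05, -9.99999998e-01]]), 'force': array([-0.16091254, -0.25663428,  1.18981529]), 'moment': array([ 0.0351084 ,  0.00651041, -0.04496015]), 'grasp_force': 0.0, 'opening': 1.0006470514022132}
```

```bash
python3 - <<'E'
import cv2
i=cv2.imread("pics/top0.png"); cv2.imwrite("pics/t0c.png",cv2.resize(i[100:320,140:500],None,fx=2.2,fy=2.2,interpolation=cv2.INTER_CUBIC))
E
```

```text
(no output)
```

View pics/t0c.png

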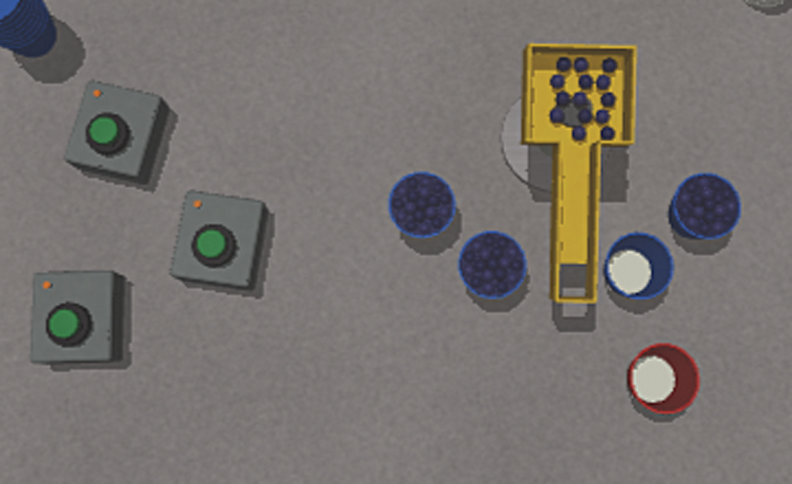

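View pics/scene0.png

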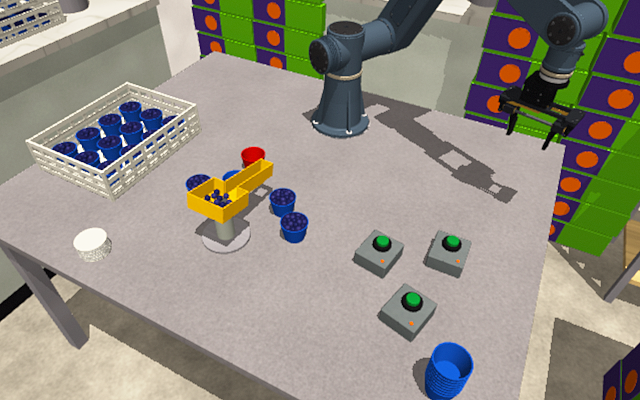

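The top crop shows the empty blue cup at crop (640,265), to the right of the chute. The meant console is the right-most one, with its button at crop (212,243). Next I'll measure both.

```bash
cat >> h.py <<'E'
def circ(P):
    from scipy.optimize import least_squares
    r=least_squares(lambda a:np.hypot(P[:,0]-a[0],P[:,1]-a[1])-a[2],[*P.mean(0)[:2],.03],loss="soft_l1",f_scale=.002); return r.x
def chute(c,im,d):
    X=cloud(c,d); hsv=cv2.cvtColor(im,cv2.COLOR_RGB2HSV); 
    m=(hsv[...,0]>15)&(hsv[...,0]<35)&(hsv[...,1]>120)&(X[...,2]>.08)&(X[...,2]<.19)&(abs(X[...,1])<.3)
    return X,hsv,m
E
python3 - <<'E'
from h import *
im=cv2.imread("pics/top0.png")[...,::-1].copy(); d=np.load("top0.npy")
X,hsv,m=chute("top",im,d)
P=X[m]; print(len(P),P.min(0),P.max(0), "floor table z",np.nanmedian(X[330:380,300:400,2]))
for x in np.arange(.44,.75,.02):
    s=P[abs(P[:,0]-x)<.004]; 
    if len(s)>3: 
        q=s[s[:,2]>s[:,2].max()-.015]; print(x.round(2),len(s),q[:,1].min().round(4),q[:,1].max().round(4),s[:,2].max().round(3))
# cup
for n,c in (("empty",(.501,-.116)),("a",(.566,.13)),("b",(.503,.053)),("c",(.556,-.183))):
    near=np.hypot(X[...,0]-c[0],X[...,1]-c[1])<.055
    b=near&(hsv[...,0]>95)&(hsv[...,0]<130)&(hsv[...,1]>130)&(X[...,2]>.049)&(X[...,2]<.062)
    print(n,b.sum(),circ(X[b]).round(4))
con=(hsv[...,0]>45)&(hsv[...,0]<85)&(hsv[...,1]>100)&(np.hypot(X[...,0]-.53,X[...,1]-.36)<.05)
Q=X[con]; print("btn",len(Q),np.median(Q,0).round(4),circ(Q).round(4),Q[:,:2].min(0),Q[:,:2].max(0),np.percentile(Q[:,2],[5,50,95]))
f=(abs(X[...,2]-.01)<.004)&(np.hypot(X[...,0]-.63,X[...,1]+.03)<.1)&(X[...,0]>.5); print("foot",f.sum(),X[f][:,:2].min(0),X[f][:,:2].max(0))
E
```

```text
3009 [ 0.44982497 -0.08510332  0.08017194] [0.71496063 0.02679646 0.1736304 ] floor table z -0.0011149137336339968
0.46 42 -0.0411 -0.0011 0.123
0.48 33 -0.0443 -0.0016 0.126
0.5 78 -0.0439 -0.0025 0.131
0.52 82 -0.0444 -0.0034 0.134
0.54 69 -0.0445 -0.0043 0.138
0.56 73 -0.0472 -0.0044 0.144
0.58 81 -0.0478 -0.0056 0.147
0.6 78 -0.048 -0.0059 0.15
0.62 82 -0.0817 0.0268 0.155
0.64 137 -0.0841 0.0259 0.158
0.66 106 -0.0845 0.0249 0.163
0.68 126 -0.0851 0.0242 0.165
0.7 125 -0.0849 0.023 0.174
empty 93 [ 0.4958 -0.1063  0.0357]
a 86 [0.5689 0.1322 0.036 ]
b 79 [0.5001 0.056  0.036 ]
c 93 [ 0.562 -0.186  0.036]
btn 123 [0.5273 0.3631 0.0663] [0.5268 0.364  0.0107] [0.51256746 0.35053601] [0.54038934 0.37821695] [0.063163   0.06633742 0.06850491]
foot 482 [ 0.59331463 -0.09091534] [0.70483542 0.0337602 ]
```

Request:
move_arm --increments '[{"xyz": [-29, -28, 0], "roll": 0, "grip": 0}, {"xyz": [-29, -28, 0], "roll": 0, "grip": 0}, {"xyz": [-29, -28, 0], "roll": 0, "grip": 0}, {"xyz": [-29, -28, 0], "roll": 0, "grip": 0}, {"xyz": [-29, -28, 0], "roll": 0, "grip": 0}]'

```text
time_s: 1.22
position: [0.2631, 0.4313, 0.1973]
tcp_rot: [[-0.968, 0.251, 0.001], [0.251, 0.968, 0.0], [-0.0, 0.0, -1.0]]
force: [1.3, -0.2, -0.5]
opening: 0.703
grasp_force: 0.0
```

Request:
move_arm --increments '[{"xyz": [-29, -28, 0], "roll": 0, "grip": 0}, {"xyz": [-29, -28, 0], "roll": 0, "grip": 0}, {"xyz": [-29, -28, 0], "roll": 0, "grip": 0}, {"xyz": [-29, -28, 0], "roll": 0, "grip": 0}, {"xyz": [-29, -28, 0], "roll": 0, "grip": 0}]'

```text
time_s: 1.63
position: [0.3684, 0.2591, 0.1975]
tcp_rot: [[-0.968, 0.252, 0.001], [0.252, 0.968, 0.0], [-0.001, 0.001, -1.0]]
force: [0.3, 0.3, 0.1]
opening: 0.325
grasp_force: 0.0
```

Request:
move_arm --increments '[{"xyz": [-29, -28, 0], "roll": 0, "grip": 0}, {"xyz": [-29, -28, 0], "roll": 0, "grip": 0}, {"xyz": [-29, -28, 0], "roll": 0, "grip": 0}, {"xyz": [-29, -28, 0], "roll": 0, "grip": 0}, {"xyz": [-29, -28, 0], "roll": 0, "grip": 0}]'

```text
time_s: 2.05
position: [0.4735, 0.0868, 0.1975]
tcp_rot: [[-0.968, 0.252, 0.001], [0.252, 0.968, 0.0], [-0.001, 0.0, -1.0]]
force: [1.1, 0.7, -0.1]
opening: 0.021
grasp_force: 0.0
```

Request:
move_arm --increments '[{"xyz": [0, 0, 0], "roll": -0.119, "grip": 0}, {"xyz": [0, 0, 0], "roll": -0.119, "grip": 0}, {"xyz": [0, 0, 0], "roll": -0.119, "grip": 0}, {"xyz": [0, 0, 0], "roll": -0.119, "grip": 0}, {"xyz": [0, 0, 0], "roll": -0.119, "grip": 0}]'

```text
time_s: 2.47
position: [0.4728, 0.0885, 0.1973]
tcp_rot: [[-0.941, -0.339, 0.0], [-0.339, 0.941, 0.0], [-0.0, -0.0, -1.0]]
force: [-0.8, -0.0, -0.0]
opening: 0.008
grasp_force: 0.0
```

Request:
move_arm --increments '[{"xyz": [0, 0, 0], "roll": -0.119, "grip": 0}, {"xyz": [0, 0, 0], "roll": 0, "grip": 0}, {"xyz": [0, 0, 0], "roll": 0, "grip": 0}]'

```text
time_s: 2.72
position: [0.4727, 0.0887, 0.1973]
tcp_rot: [[-0.898, -0.44, 0.0], [-0.44, 0.898, 0.0], [-0.0, -0.0, -1.0]]
force: [-0.1, 0.5, 0.0]
opening: 0.006
grasp_force: 0.0
```

Request:
move_arm --increments '[{"xyz": [-3, -23, 10], "roll": 0, "grip": 0}, {"xyz": [-3, -23, 20], "roll": 0, "grip": 0}, {"xyz": [0, 0, 30], "roll": 0, "grip": 0}, {"xyz": [0, 0, 31], "roll": 0, "grip": 0}, {"xyz": [0, 0, 0], "roll": 0, "grip": 0}]'

```text
time_s: 3.13
position: [0.4944, 0.0502, 0.1017]
tcp_rot: [[-0.898, -0.44, -0.011], [-0.44, 0.898, 0.001], [0.009, 0.006, -1.0]]
force: [-0.7, 0.5, -0.5]
opening: 0.008
grasp_force: 0.0
```

```bash
python3 - <<'E'
from h import *
im,d=bot.capture("scene"); cv2.imwrite("pics/s1.png",cv2.resize(im[120:280,150:350,::-1],None,fx=3,fy=3))
print(bot.read_state()["position"],bot.read_state()["force"])
E
```

```text
[0.49578337 0.05029725 0.10390818] [0.55383296 0.13255644 0.08946583]
```

View pics/s1.png

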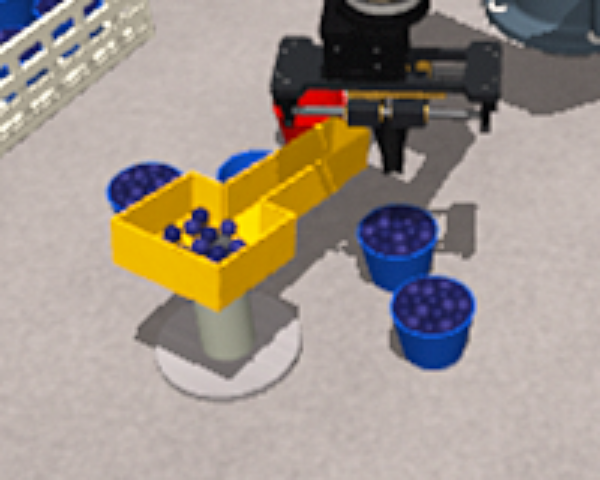

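The shut fingertips hang at crop (395,160), beside the chute's left wall and clear of the cups. I'll push towards -y now.

Request:
move_arm --increments '[{"xyz": [3, -6, 0], "roll": 0, "grip": 0}, {"xyz": [3, -6, 0], "roll": 0, "grip": 0}, {"xyz": [3, -6, 0], "roll": 0, "grip": 0}, {"xyz": [3, -6, 0], "roll": 0, "grip": 0}, {"xyz": [2, -4, 0], "roll": 0, "grip": 0}]'

```text
time_s: 3.6
position: [0.4991, 0.0177, 0.1074]
tcp_rot: [[-0.897, -0.443, 0.003], [-0.443, 0.897, -0.001], [-0.002, -0.002, -1.0]]
force: [-0.3, -0.2, 0.1]
opening: 0.004
grasp_force: 0.0
```

Request:
move_arm --increments '[{"xyz": [2, -4, 0], "roll": 0, "grip": 0}, {"xyz": [2, -4, 0], "roll": 0, "grip": 0}, {"xyz": [2, -4, 0], "roll": 0, "grip": 0}, {"xyz": [2, -4, 0], "roll": 0, "grip": 0}, {"xyz": [2, -4, 0], "roll": 0, "grip": 0}]'

```text
time_s: 4.02
position: [0.4981, -0.0039, 0.1061]
tcp_rot: [[-0.896, -0.443, -0.0], [-0.443, 0.896, 0.0], [0.0, 0.0, -1.0]]
force: [0.2, -0.2, 1.2]
opening: 0.009
grasp_force: 0.0
```

Request:
move_arm --increments '[{"xyz": [2, -4, 0], "roll": 0, "grip": 0}, {"xyz": [2, -4, 0], "roll": 0, "grip": 0}, {"xyz": [2, -4, 0], "roll": 0, "grip": 0}, {"xyz": [2, -4, 0], "roll": 0, "grip": 0}, {"xyz": [2, -4, 0], "roll": 0, "grip": 0}]'

```text
time_s: 4.43
position: [0.498, -0.0263, 0.1061]
tcp_rot: [[-0.896, -0.443, -0.0], [-0.443, 0.896, -0.0], [0.0, 0.0, -1.0]]
force: [0.4, -0.1, -0.8]
opening: 0.01
grasp_force: 0.0
```

Request:
move_arm --increments '[{"xyz": [2, -4, 0], "roll": 0, "grip": 0}, {"xyz": [2, -4, 0], "roll": 0, "grip": 0}, {"xyz": [2, -4, 0], "roll": 0, "grip": 0}, {"xyz": [2, -4, 0], "roll": 0, "grip": 0}, {"xyz": [0, 0, 0], "roll": 0, "grip": 0}]'

```text
time_s: 4.85
position: [0.4982, -0.0447, 0.1062]
tcp_rot: [[-0.897, -0.443, 0.0], [-0.443, 0.897, -0.0], [-0.0, -0.001, -1.0]]
force: [0.1, -0.5, -0.8]
opening: 0.004
grasp_force: 0.0
```

```bash
cat > ang.py <<'E'
from h import *
import sys
im,d=bot.capture("top"); cv2.imwrite(f"pics/{sys.argv[1]}.png",cv2.resize(im[100:300,300:500,::-1],None,fx=3,fy=3))
X,hsv,m=chute("top",im,d); P=X[m]; piv=np.array([.650,-.030])
D=P[:,:2]-piv; r=np.hypot(*D.T); 
# visible trough walls/floor: mid of extreme angles per radius ring
for r0 in (.1,.12,.14,.16,.18):
    s=abs(r-r0)<.006; a=np.arctan2(-D[s,1],-D[s,0]); 
    if s.sum()>5: print(r0,s.sum(),a.min().round(3),a.max().round(3),((a.min()+a.max())/2).round(3),"half mm",(r0*(a.max()-a.min())*500).round(1))
b=(np.hypot(X[...,0]-.496,X[...,1]+.106)<.055)&(hsv[...,0]>95)&(hsv[...,0]<130)&(hsv[...,1]>130)&(X[...,2]>.049)&(X[...,2]<.062)
if b.sum()>15: print("cup",b.sum(),circ(X[b]).round(4))
s=bot.read_state(); print(s["time_s"],s["position"].round(4),s["force"].round(2))
E
python3 ang.py t1
```

```text
0.1 81 -0.265 0.153 -0.056 half mm 20.9
0.12 25 -0.226 -0.105 -0.166 half mm 7.3
0.14 45 -0.166 0.042 -0.062 half mm 14.6
0.16 21 -0.175 0.072 -0.052 half mm 19.7
4.9 [ 0.498  -0.0443  0.1061] [-0.45  0.03  0.06]
```

View pics/t1.png

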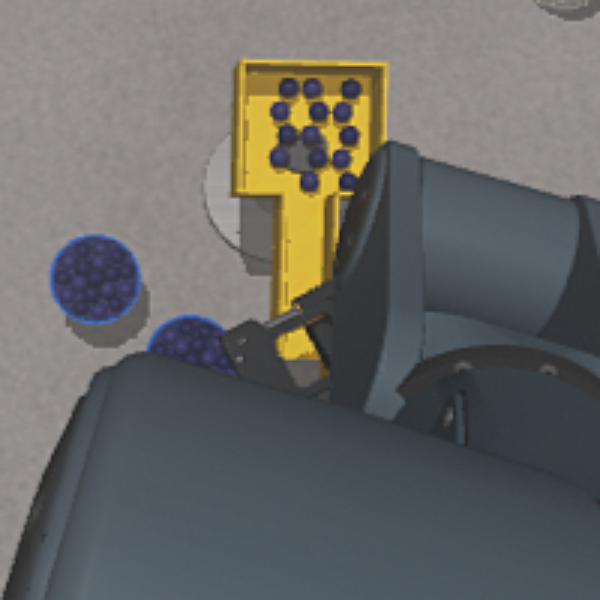

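The chute still reads about -0.05 rad and no force shows. I'll check where the fingertip really is.

```bash
python3 - <<'E'
from h import *
im,d=bot.capture("scene"); cv2.imwrite("pics/s2.png",cv2.resize(im[120:260,170:340,::-1],None,fx=4,fy=4,interpolation=cv2.INTER_CUBIC))
p=bot.read_state()["position"]; print(p)
for c in ("scene","top"):
  for h in (0,.02,.05,.09): print(c,h,px(c,p+[0,0,h]).round(1))
print("old tip in s1", px("scene",[.4958,.0503,.104]))
X=cloud("scene",d); x,h,m=chute("scene",im,d); P=x[m]
for x0 in np.arange(.44,.62,.02):
    s=P[abs(P[:,0]-x0)<.004]
    if len(s)>3: q=s[s[:,2]>s[:,2].max()-.01]; print(x0.round(2),len(s),s[:,1].min().round(3),s[:,1].max().round(3),s[:,2].max().round(3),s[:,2].min().round(3))
E
```

```text
[ 0.49794591 -0.04395482  0.10615083]
scene 0 [251.5 171.4]
scene 0.02 [250.9 165.8]
scene 0.05 [250.  157.1]
scene 0.09 [248.7 145.1]
top 0 [409.1 216.7]
top 0.02 [411.  215.4]
top 0.05 [414.  213.3]
top 0.09 [418.3 210.2]
old tip in s1 [281.01867599 182.18270096]
0.46 54 -0.043 0.001 0.123 0.085
0.48 41 -0.044 0.001 0.126 0.087
0.5 43 -0.044 -0.0 0.135 0.089
0.52 49 -0.047 -0.002 0.135 0.091
0.54 51 -0.047 -0.002 0.138 0.096
0.56 51 -0.047 -0.003 0.144 0.099
0.58 46 -0.047 -0.004 0.148 0.104
0.6 51 -0.048 -0.006 0.151 0.107
```

View pics/s2.png

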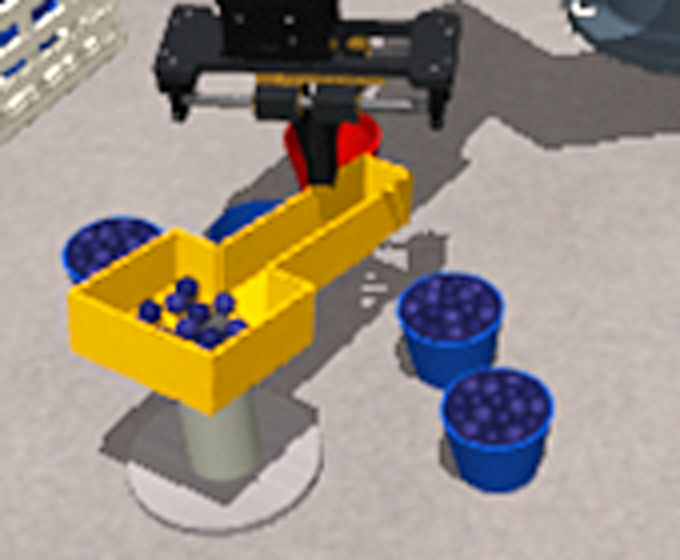

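```bash
python3 - <<'E'
from h import *
im,d=bot.capture("scene"); p=bot.read_state()["position"]
def look(im,d,p,rad):
    X=cloud("scene",d); g=im.max(2)<60
    m=g&(np.hypot(X[...,0]-p[0],X[...,1]-p[1])<rad)&(X[...,2]>.07); Q=X[m]
    for z in np.arange(.08,.26,.01):
        s=Q[abs(Q[:,2]-z)<.005]
        if len(s): print(z.round(2),len(s),s.min(0).round(3),s.max(0).round(3))
look(im,d,p,.05)
print("start"); im0=cv2.imread("pics/scene0.png")[...,::-1]; look(im0,np.load("scene0.npy"),np.array([.157,.605]),.09)
v,u=175,250
for r in range(155,182,2): print(r,im[r,250],cloud("scene",d)[r,250].round(3))
E
```

```text
0.14 18 [ 0.504 -0.048  0.136] [ 0.512 -0.031  0.145]
0.15 20 [ 0.502 -0.045  0.145] [ 0.512 -0.03   0.155]
0.16 25 [ 0.501 -0.048  0.155] [ 0.512 -0.03   0.164]
0.17 26 [ 0.503 -0.049  0.166] [ 0.516 -0.029  0.175]
0.18 30 [ 0.498 -0.051  0.175] [ 0.514 -0.028  0.184]
0.19 12 [ 0.503 -0.051  0.185] [ 0.516 -0.028  0.192]
0.2 3 [ 0.5   -0.047  0.196] [ 0.529 -0.034  0.204]
0.21 42 [ 0.509 -0.055  0.206] [ 0.546 -0.     0.215]
0.22 94 [ 0.459 -0.061  0.215] [0.546 0.001 0.225]
0.23 58 [ 0.472 -0.057  0.225] [ 0.546 -0.001  0.231]
0.24 143 [ 0.458 -0.073  0.237] [0.541 0.006 0.245]
0.25 127 [ 0.461 -0.076  0.245] [0.54  0.004 0.255]
start
0.23 26 [0.144 0.551 0.226] [0.182 0.652 0.235]
0.24 29 [0.149 0.552 0.235] [0.184 0.653 0.245]
0.25 32 [0.142 0.55  0.245] [0.184 0.653 0.254]
155 [23 22 22] [ 0.505 -0.038  0.17 ]
157 [19 17 17] [ 0.504 -0.039  0.162]
159 [19 20 19] [ 0.506 -0.038  0.157]
161 [24 25 25] [ 0.508 -0.038  0.152]
163 [23 22 22] [ 0.507 -0.039  0.144]
165 [ 3  9 24] [ 0.509 -0.039  0.138]
167 [173 124   0] [ 0.505 -0.042  0.127]
169 [155 110   0] [ 0.505 -0.042  0.121]
171 [153 108   0] [ 0.507 -0.042  0.115]
173 [168 120   0] [ 0.508 -0.042  0.109]
175 [173 125   0] [ 0.512 -0.04   0.105]
177 [248 195   0] [ 0.511 -0.041  0.096]
179 [170 120   0] [ 0.558 -0.006  0.138]
181 [183 133   0] [ 0.56  -0.005  0.133]
```

The depth image shows the true fingertip about 30 mm above the reported TCP (0.136 against 0.106). The finger therefore passed over the chute without touching it. I'll go back to the left side and push 30 mm lower.

Request:
move_arm --increments '[{"xyz": [0, 0, -15], "roll": 0, "grip": 0}, {"xyz": [-13, 27, 0], "roll": 0, "grip": 0}, {"xyz": [-13, 27, 0], "roll": 0, "grip": 0}, {"xyz": [-13, 27, 0], "roll": 0, "grip": 0}, {"xyz": [0, 0, 0], "roll": 0, "grip": 0}]'

```text
time_s: 5.42
position: [0.4957, 0.0506, 0.1212]
tcp_rot: [[-0.895, -0.447, -0.001], [-0.447, 0.895, 0.002], [0.0, 0.002, -1.0]]
force: [-0.3, 0.0, -0.8]
opening: 0.007
grasp_force: 0.0
```

Request:
move_arm --increments '[{"xyz": [0, 0, 15], "roll": 0, "grip": 0}, {"xyz": [0, 0, 15], "roll": 0, "grip": 0}, {"xyz": [0, 0, 14], "roll": 0, "grip": 0}, {"xyz": [0, 0, 0], "roll": 0, "grip": 0}, {"xyz": [0, 0, 0], "roll": 0, "grip": 0}]'

```text
time_s: 5.83
position: [0.4964, 0.0461, 0.0767]
tcp_rot: [[-0.896, -0.443, -0.002], [-0.443, 0.896, 0.0], [0.002, 0.001, -1.0]]
force: [0.1, 0.1, 0.5]
opening: 0.004
grasp_force: 0.0
```

```bash
python3 - <<'E'
from h import *
im,d=bot.capture("scene"); s=bot.read_state(); p=s["position"]; print(p,s["force"])
X=cloud("scene",d); m=(im.max(2)<60)&(np.hypot(X[...,0]-p[0],X[...,1]-p[1])<.05)&(X[...,2]>.08); Q=X[m]
print(np.sort(Q[:,2])[:8]); s=Q[Q[:,2]<.16]; print(s.min(0),s.max(0))
E
```

```text
[0.49708651 0.04599718 0.07730474] [0.36657387 0.47708924 0.34156747]
[0.10454645 0.10533002 0.10536767 0.10553487 0.10615283 0.1067614
 0.1085188  0.10853162]
[0.48904277 0.03950042 0.10454645] [0.51546415 0.06256634 0.15895998]
```

The tip is now truly at 0.105 m. Pushing again, in small steps.

Request:
move_arm --increments '[{"xyz": [3, -6, 0], "roll": 0, "grip": 0}, {"xyz": [3, -6, 0], "roll": 0, "grip": 0}, {"xyz": [2, -4, 0], "roll": 0, "grip": 0}, {"xyz": [2, -4, 0], "roll": 0, "grip": 0}, {"xyz": [2, -4, 0], "roll": 0, "grip": 0}]'

```text
time_s: 6.3
position: [0.4971, 0.0185, 0.0775]
tcp_rot: [[-0.897, -0.443, 0.001], [-0.443, 0.897, -0.0], [-0.001, -0.0, -1.0]]
force: [0.9, -0.2, -0.5]
opening: 0.009
grasp_force: 0.0
```

Request:
move_arm --increments '[{"xyz": [2, -4, 0], "roll": 0, "grip": 0}, {"xyz": [2, -4, 0], "roll": 0, "grip": 0}, {"xyz": [2, -4, 0], "roll": 0, "grip": 0}, {"xyz": [2, -4, 0], "roll": 0, "grip": 0}, {"xyz": [0, 0, 0], "roll": 0, "grip": 0}]'

```text
time_s: 6.72
position: [0.4964, 0.0008, 0.077]
tcp_rot: [[-0.897, -0.443, -0.001], [-0.443, 0.897, 0.0], [0.001, 0.0, -1.0]]
force: [-0.7, -0.6, -0.3]
opening: 0.003
grasp_force: 0.3
```

```bash
cat > ang2.py <<'E'
from h import *
# chute axis from the edge lines: upper walls' pan/trough yellow points, min-area fit on both cameras
from scipy.optimize import least_squares
for c in ("scene","top"):
    im,d=bot.capture(c); X,h,m=chute(c,im,d); P=X[m]
    piv=np.array([.650,-.030]); D=P[:,:2]-piv; r=np.hypot(*D.T)
    s=(r>.085)&(r<.205); a=np.arctan2(-D[s,1],-D[s,0]); rr=r[s]
    for lo in (.09,.13,.165):
        k=(rr>lo)&(rr<lo+.035)
        if k.sum()>10:
            off=rr[k]; print(c,lo,k.sum(),"angles",a[k].min().round(3),a[k].max().round(3), "right-edge-based",(a[k].max()-.021/rr[k][a[k].argmax()]).round(3),"left-edge-based",(a[k].min()+.021/rr[k][a[k].argmin()]).round(3))
s=bot.read_state(); print(s["time_s"],s["position"].round(4),s["force"].round(2))
E
python3 ang2.py
```

```text
scene 0.09 207 angles -0.308 0.23 right-edge-based 0.015 left-edge-based -0.131
scene 0.13 161 angles -0.324 0.173 right-edge-based 0.018 left-edge-based -0.163
scene 0.165 51 angles -0.265 0.132 right-edge-based 0.008 left-edge-based -0.158
6.8167 [0.497  0.0011 0.0771] [ 0.   -0.03  0.1 ]
```

Request:
move_arm --increments '[{"xyz": [2, -4, 0], "roll": 0, "grip": 0}, {"xyz": [2, -4, 0], "roll": 0, "grip": 0}, {"xyz": [2, -4, 0], "roll": 0, "grip": 0}, {"xyz": [2, -4, 0], "roll": 0, "grip": 0}, {"xyz": [2, -4, 0], "roll": 0, "grip": 0}]'

```text
time_s: 7.23
position: [0.4962, -0.0213, 0.077]
tcp_rot: [[-0.896, -0.443, -0.001], [-0.443, 0.896, 0.0], [0.001, 0.001, -1.0]]
force: [-1.6, 1.7, 0.9]
opening: 0.001
grasp_force: 1.0
```

Request:
move_arm --increments '[{"xyz": [2, -4, 0], "roll": 0, "grip": 0}, {"xyz": [2, -4, 0], "roll": 0, "grip": 0}, {"xyz": [2, -4, 0], "roll": 0, "grip": 0}, {"xyz": [1, -2, 0], "roll": 0, "grip": 0}, {"xyz": [0, 0, 0], "roll": 0, "grip": 0}]'

```text
time_s: 7.65
position: [0.4973, -0.0376, 0.0773]
tcp_rot: [[-0.897, -0.443, 0.001], [-0.443, 0.897, -0.001], [-0.001, -0.001, -1.0]]
force: [-0.7, 0.7, 0.7]
opening: 0.007
grasp_force: 0.1
```

```bash
python3 ang2.py; python3 - <<'E'
from h import *
im,d=bot.capture("scene"); cv2.imwrite("pics/s3.png",cv2.resize(im[120:260,170:340,::-1],None,fx=4,fy=4,interpolation=cv2.INTER_CUBIC))
E
```

```text
scene 0.09 185 angles -0.042 0.501 right-edge-based 0.274 left-edge-based 0.135
scene 0.13 118 angles -0.279 0.42 right-edge-based 0.26 left-edge-based -0.129
scene 0.165 83 angles -0.079 0.38 right-edge-based 0.253 left-edge-based 0.034
7.75 [ 0.4973 -0.0372  0.0773] [-0.  -0.8 -0.1]
```

View pics/s3.png

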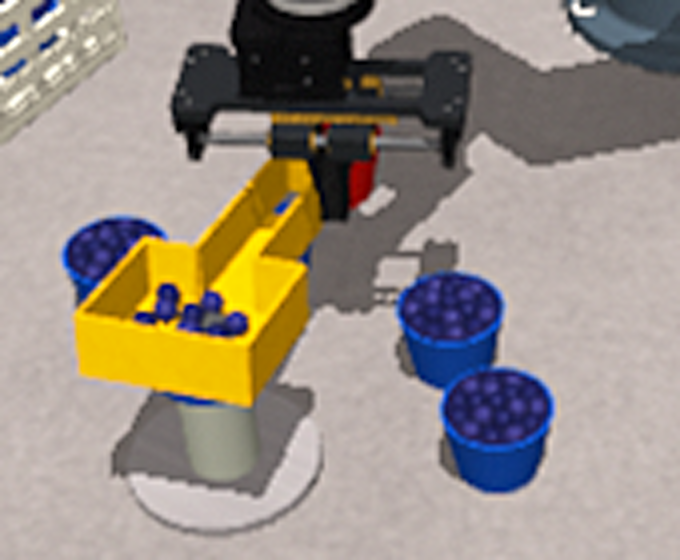

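The finger at crop (330,200) is pushing the chute, which now stands at about 0.26 rad. The target is about 0.46.

Request:
move_arm --increments '[{"xyz": [2, -4, 0], "roll": 0, "grip": 0}, {"xyz": [2, -4, 0], "roll": 0, "grip": 0}, {"xyz": [2, -4, 0], "roll": 0, "grip": 0}, {"xyz": [1, -2, 0], "roll": 0, "grip": 0}, {"xyz": [1, -2, 0], "roll": 0, "grip": 0}]'

```text
time_s: 8.22
position: [0.4966, -0.0549, 0.0772]
tcp_rot: [[-0.897, -0.443, 0.0], [-0.443, 0.897, -0.0], [-0.0, -0.0, -1.0]]
force: [0.3, 1.8, 1.1]
opening: 0.002
grasp_force: 0.7
```

Request:
move_arm --increments '[{"xyz": [1, -2, 0], "roll": 0, "grip": 0}, {"xyz": [1, -2, 0], "roll": 0, "grip": 0}, {"xyz": [0, 0, 0], "roll": 0, "grip": 0}, {"xyz": [0, 0, 0], "roll": 0, "grip": 0}]'

```text
time_s: 8.55
position: [0.4964, -0.0593, 0.0771]
tcp_rot: [[-0.896, -0.443, -0.0], [-0.443, 0.896, -0.0], [0.0, -0.0, -1.0]]
force: [-0.1, -0.5, -0.3]
opening: 0.007
grasp_force: 0.0
```

```bash
python3 ang2.py
```

```text
scene 0.09 162 angles 0.131 0.621 right-edge-based 0.388 left-edge-based 0.309
scene 0.13 110 angles -0.122 0.547 right-edge-based 0.392 left-edge-based 0.033
scene 0.165 106 angles 0.047 0.519 right-edge-based 0.395 left-edge-based 0.159
8.65 [ 0.4965 -0.0592  0.0771] [0.07 0.12 1.3 ]
```

Request:
move_arm --increments '[{"xyz": [-4, 9, 0], "roll": 0, "grip": 0}, {"xyz": [-14, 28, 0], "roll": 0, "grip": 0}, {"xyz": [-16, 33, 0], "roll": 0, "grip": 0}, {"xyz": [-16, 33, 0], "roll": 0, "grip": 0}, {"xyz": [-16, 33, 0], "roll": 0, "grip": 0}]'

```text
time_s: 9.07
position: [0.4949, 0.0941, 0.0771]
tcp_rot: [[-0.897, -0.442, -0.0], [-0.442, 0.897, 0.0], [0.0, 0.0, -1.0]]
force: [0.7, 0.0, -0.2]
opening: 0.004
grasp_force: 0.0
```

Request:
move_arm --increments '[{"xyz": [-16, 33, 0], "roll": 0, "grip": 0}, {"xyz": [-16, 33, 0], "roll": 0, "grip": 0}, {"xyz": [-16, 33, 0], "roll": 0, "grip": 0}, {"xyz": [-16, 33, 0], "roll": 0, "grip": 0}, {"xyz": [0, 0, 0], "roll": 0, "grip": 0}]'

```text
time_s: 9.48
position: [0.4938, 0.2455, 0.0774]
tcp_rot: [[-0.894, -0.449, 0.002], [-0.449, 0.894, 0.003], [-0.003, 0.001, -1.0]]
force: [1.1, 0.4, 0.3]
opening: 0.004
grasp_force: 0.0
```

```bash
cat > meas.py <<'E'
from h import *
import sys
im,d=bot.capture("top"); cv2.imwrite(f"pics/{sys.argv[1]}.png",cv2.resize(im[100:300,320:520,::-1],None,fx=3,fy=3,interpolation=cv2.INTER_CUBIC))
X,hsv,m=chute("top",im,d); P=X[m]
# direction: min-area rect of trough only (walls' tops), and of the pan
piv=np.array([.650,-.030]); D=P[:,:2]-piv; r=np.hypot(*D.T)
rc=lambda Q:cv2.minAreaRect((Q*1000).astype(np.float32))
tr=P[(r>.09),:2]; pan=P[(P[:,2]>.14)&(r<.08),:2]
for n,Q in (("trough",tr),("pan",pan)): c,wh,a=rc(Q); print(n,len(Q),np.round(c,1),np.round(wh,1),round(a,1),"deg; rad mod 90:",round(np.radians(a),3))
(cx,cy),_,_=rc(tr); c=np.array([cx,cy])/1000; print("trough centre angle from pivot",np.arctan2(-(c-piv)[1],-(c-piv)[0]).round(3),"r",np.hypot(*(c-piv)).round(3))
b=(np.hypot(X[...,0]-.496,X[...,1]+.106)<.055)&(hsv[...,0]>95)&(hsv[...,0]<130)&(hsv[...,1]>130)&(X[...,2]>.049)&(X[...,2]<.062)
print("cup",b.sum(),circ(X[b]).round(4) if b.sum()>10 else "")
for l in ("chute_mouth","empty_cup"):
    for q in bot.spot_in(l,"top")[:2]: print(l,round(q["conf"],2),w("top",q["at"]).round(3))
s=bot.read_state(); print(s["time_s"],s["position"].round(4))
E
python3 meas.py t2; python3 ang2.py
```

```text
trough 952 [516.7 -84.3] [111.9  43. ] 21.3 deg; rad mod 90: 0.373
pan 530 [642.4 -34.9] [137.8 110.7] 21.2 deg; rad mod 90: 0.371
trough centre angle from pivot 0.387 r 0.144
cup 44 [ 0.4962 -0.106   0.0361]
chute_mouth 0.87 [ 0.633 -0.057  0.123]
empty_cup 0.91 [ 0.374 -0.14   0.019]
empty_cup 0.65 [ 0.495 -0.118  0.012]
9.6333 [0.4934 0.2395 0.077 ]
scene 0.09 150 angles 0.16 0.615 right-edge-based 0.399 left-edge-based 0.389
scene 0.13 124 angles 0.226 0.545 right-edge-based 0.387 left-edge-based 0.387
scene 0.165 181 angles 0.255 0.514 right-edge-based 0.387 left-edge-based 0.382
top 0.09 359 angles 0.164 0.615 right-edge-based 0.387 left-edge-based 0.391
top 0.13 311 angles 0.226 0.543 right-edge-based 0.393 left-edge-based 0.382
top 0.165 227 angles 0.257 0.507 right-edge-based 0.38 left-edge-based 0.382
9.7333 [0.4938 0.238  0.077 ] [-0.44 -0.03 -0.77]
```

View pics/t2.png

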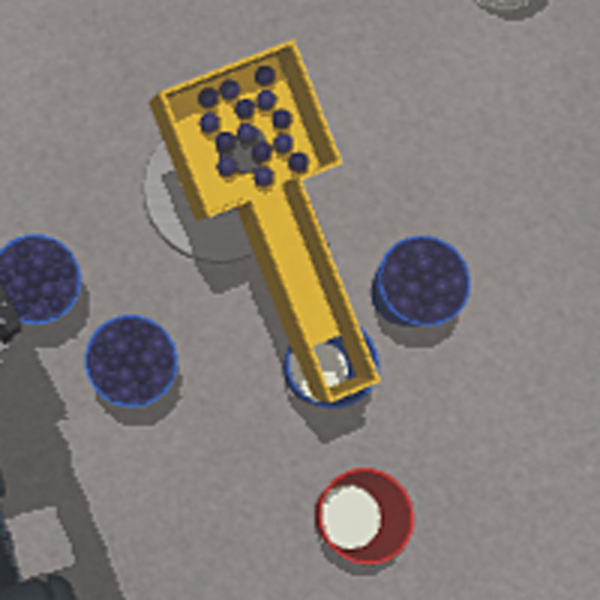

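The chute is now at about 0.373 rad, with the mouth partly over the empty cup and 12.7 mm short of its centre line. I'll push about 11.5 mm further at the contact point.

Request:
move_arm --increments '[{"xyz": [16, -33, 0], "roll": 0, "grip": 0}, {"xyz": [16, -33, 0], "roll": 0, "grip": 0}, {"xyz": [16, -33, 0], "roll": 0, "grip": 0}, {"xyz": [16, -33, 0], "roll": 0, "grip": 0}, {"xyz": [16, -33, 0], "roll": 0, "grip": 0}]'

```text
time_s: 10.15
position: [0.4951, 0.0526, 0.0772]
tcp_rot: [[-0.897, -0.441, -0.0], [-0.441, 0.897, -0.0], [0.0, 0.0, -1.0]]
force: [0.4, -0.1, -0.5]
opening: 0.007
grasp_force: 0.0
```

Request:
move_arm --increments '[{"xyz": [16, -33, 0], "roll": 0, "grip": 0}, {"xyz": [15, -30, 0], "roll": 0, "grip": 0}, {"xyz": [6, -12, 0], "roll": 0, "grip": 0}, {"xyz": [0, 0, 0], "roll": 0, "grip": 0}, {"xyz": [0, 0, 0], "roll": 0, "grip": 0}]'

```text
time_s: 10.57
position: [0.4952, -0.0299, 0.0772]
tcp_rot: [[-0.899, -0.439, -0.0], [-0.439, 0.899, 0.0], [0.0, 0.001, -1.0]]
force: [-0.8, -0.3, -0.4]
opening: 0.005
grasp_force: 0.0
```

Request:
move_arm --increments '[{"xyz": [3, -8, 0], "roll": 0, "grip": 0}, {"xyz": [3, -8, 0], "roll": 0, "grip": 0}, {"xyz": [2, -5, 0], "roll": 0, "grip": 0}, {"xyz": [2, -5, 0], "roll": 0, "grip": 0}, {"xyz": [1, -4, 0], "roll": 0, "grip": 0}]'

```text
time_s: 10.98
position: [0.4992, -0.0599, 0.0771]
tcp_rot: [[-0.896, -0.443, -0.0], [-0.443, 0.896, 0.0], [-0.0, 0.0, -1.0]]
force: [0.3, 1.9, 0.4]
opening: 0.009
grasp_force: 0.7
```

Request:
move_arm --increments '[{"xyz": [1, -3, 0], "roll": 0, "grip": 0}, {"xyz": [0, -3, 0], "roll": 0, "grip": 0}, {"xyz": [0, -2, 0], "roll": 0, "grip": 0}, {"xyz": [0, 0, 0], "roll": 0, "grip": 0}, {"xyz": [0, 0, 0], "roll": 0, "grip": 0}]'

```text
time_s: 11.4
position: [0.5016, -0.0674, 0.077]
tcp_rot: [[-0.896, -0.443, -0.0], [-0.443, 0.896, 0.0], [0.0, 0.0, -1.0]]
force: [-0.3, 0.0, -0.0]
opening: 0.003
grasp_force: 0.4
```

```bash
python3 ang2.py
```

```text
scene 0.09 156 angles 0.206 0.671 right-edge-based 0.446 left-edge-based 0.394
scene 0.13 107 angles -0.068 0.606 right-edge-based 0.452 left-edge-based 0.091
scene 0.165 102 angles 0.421 0.57 right-edge-based 0.449 left-edge-based 0.532
11.5 [ 0.5018 -0.0674  0.0771] [-1.01  0.77 -0.08]
```

Request:
move_arm --increments '[{"xyz": [0, -1.3, 0], "roll": 0, "grip": 0}, {"xyz": [0, -1.2, 0], "roll": 0, "grip": 0}, {"xyz": [0, 0, 0], "roll": 0, "grip": 0}, {"xyz": [0, 0, 0], "roll": 0, "grip": 0}]'

```text
time_s: 11.83
position: [0.5027, -0.0697, 0.0771]
tcp_rot: [[-0.896, -0.443, -0.001], [-0.443, 0.896, 0.0], [0.0, 0.0, -1.0]]
force: [-1.7, 1.4, 1.1]
opening: 0.009
grasp_force: 0.7
```

Request:
move_arm --increments '[{"xyz": [-4, 9, 0], "roll": 0, "grip": 0}, {"xyz": [-14, 28, 0], "roll": 0, "grip": 0}, {"xyz": [-16, 33, 0], "roll": 0, "grip": 0}, {"xyz": [-16, 33, 0], "roll": 0, "grip": 0}, {"xyz": [-16, 33, 0], "roll": 0, "grip": 0}]'

```text
time_s: 12.25
position: [0.5027, 0.0831, 0.0774]
tcp_rot: [[-0.897, -0.442, 0.002], [-0.442, 0.897, -0.0], [-0.002, -0.001, -1.0]]
force: [1.2, -0.4, -0.1]
opening: 0.01
grasp_force: 0.0
```

Request:
move_arm --increments '[{"xyz": [-16, 33, 0], "roll": 0, "grip": 0}, {"xyz": [-16, 33, 0], "roll": 0, "grip": 0}, {"xyz": [-16, 33, 0], "roll": 0, "grip": 0}, {"xyz": [-16, 33, -10], "roll": 0, "grip": 0}, {"xyz": [0, 0, -10], "roll": 0, "grip": 0}]'

```text
time_s: 12.67
position: [0.5007, 0.2348, 0.0975]
tcp_rot: [[-0.894, -0.448, 0.003], [-0.448, 0.894, 0.003], [-0.004, 0.001, -1.0]]
force: [-0.0, -0.3, 0.8]
opening: 0.005
grasp_force: 0.0
```

```bash
python3 meas.py t3; python3 ang2.py
```

```text
trough 962 [521.6 -94.1] [112.1  43.4] 25.3 deg; rad mod 90: 0.441
pan 546 [643.2 -36. ] [136.9 110.7] 26.2 deg; rad mod 90: 0.457
trough centre angle from pivot 0.463 r 0.143
cup 30 [ 0.4952 -0.1056  0.0352]
chute_mouth 0.93 [ 0.629 -0.059  0.12 ]
empty_cup 0.96 [ 0.498 -0.111  0.014]
empty_cup 0.78 [ 0.374 -0.139  0.016]
12.8167 [0.5014 0.2291 0.0979]
scene 0.09 136 angles 0.254 0.697 right-edge-based 0.488 left-edge-based 0.477
scene 0.13 117 angles 0.305 0.626 right-edge-based 0.467 left-edge-based 0.465
scene 0.165 177 angles 0.336 0.584 right-edge-based 0.463 left-edge-based 0.461
top 0.09 357 angles 0.243 0.702 right-edge-based 0.472 left-edge-based 0.472
top 0.13 314 angles 0.305 0.629 right-edge-based 0.468 left-edge-based 0.466
top 0.165 237 angles 0.335 0.587 right-edge-based 0.463 left-edge-based 0.462
12.9167 [0.5006 0.2273 0.097 ] [-1.04  0.7   0.11]
```

View pics/t3.png

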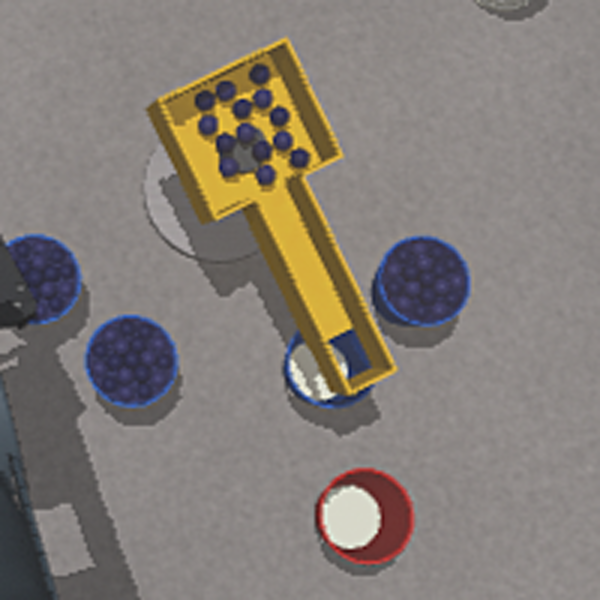

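The chute is now centred over the cup, with about 0.3 mm lateral error. Next is the button at (0.527, 0.364).

Request:
move_arm --increments '[{"xyz": [-17, 22, 0], "roll": 0, "grip": 0}, {"xyz": [-17, 22, 0], "roll": 0, "grip": 0}, {"xyz": [-17, 22, 0], "roll": 0, "grip": 0}, {"xyz": [-17, 22, 0], "roll": 0, "grip": 0}, {"xyz": [-16, 22, 0], "roll": 0, "grip": 0}]'

```text
time_s: 13.33
position: [0.528, 0.3631, 0.0964]
tcp_rot: [[-0.898, -0.44, -0.001], [-0.44, 0.898, -0.001], [0.001, -0.0, -1.0]]
force: [-0.4, 0.9, -0.2]
opening: 0.006
grasp_force: 0.0
```

Request:
move_arm --increments '[{"xyz": [0, 0, 10], "roll": 0, "grip": 0}, {"xyz": [0, 0, 20], "roll": 0, "grip": 0}, {"xyz": [0, 0, 10], "roll": 0, "grip": 0}, {"xyz": [0, 0, 0], "roll": 0, "grip": 0}, {"xyz": [0, 0, 0], "roll": 0, "grip": 0}]'

```text
time_s: 13.75
position: [0.5266, 0.3621, 0.0559]
tcp_rot: [[-0.897, -0.441, -0.003], [-0.441, 0.897, -0.001], [0.003, -0.0, -1.0]]
force: [1.0, 1.0, 0.2]
opening: 0.007
grasp_force: 0.0
```

```bash
python3 - <<'E'
from h import *
im,d=bot.capture("scene"); cv2.imwrite("pics/s4.png",cv2.resize(im[180:320,320:490,::-1],None,fx=4,fy=4,interpolation=cv2.INTER_CUBIC))
X=cloud("scene",d); h=cv2.cvtColor(im,cv2.COLOR_RGB2HSV); p=bot.read_state()["position"]; print(p,bot.read_state()["force"])
g=(h[...,0]>45)&(h[...,0]<85)&(h[...,1]>100)&(np.hypot(X[...,0]-.53,X[...,1]-.36)<.05); print("green",g.sum(),X[g].min(0),X[g].max(0))
m=(im.max(2)<60)&(np.hypot(X[...,0]-p[0],X[...,1]-p[1])<.035)&(X[...,2]>.075)&(X[...,2]<.13); Q=X[m]; print(np.sort(Q[:,2])[:6],Q.min(0),Q.max(0))
E
```

```text
[0.52744861 0.36273811 0.05688934] [0.74418592 0.27557604 0.40093602]
green 118 [0.50413121 0.34419598 0.04833062] [0.54540707 0.37943323 0.20604742]
[0.08194452 0.08392345 0.08426332 0.08442423 0.08555512 0.08684817] [0.52462317 0.35171138 0.08194452] [0.54297939 0.37721758 0.12980919]
```

View pics/s4.png

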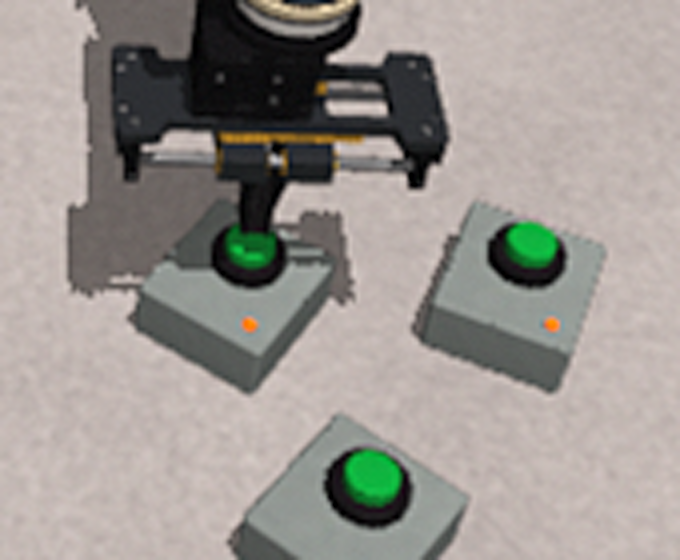

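The fingertip at crop (258,235) is right over the button of the right-most console, about 17 mm above it.

Request:
move_arm --increments '[{"xyz": [0, 0, 6], "roll": 0, "grip": 0}, {"xyz": [0, 0, 6], "roll": 0, "grip": 0}, {"xyz": [0, 0, 3], "roll": 0, "grip": 0}, {"xyz": [0, 0, 2], "roll": 0, "grip": 0}, {"xyz": [0, 0, 0], "roll": 0, "grip": 0}]'

```text
time_s: 14.22
position: [0.5273, 0.3637, 0.0401]
tcp_rot: [[-0.896, -0.443, -0.0], [-0.443, 0.896, -0.001], [0.0, -0.0, -1.0]]
force: [0.1, -1.3, 2.8]
opening: 0.005
grasp_force: 1.2
```

Request:
move_arm --increments '[{"xyz": [0, 0, 1.5], "roll": 0, "grip": 0}, {"xyz": [0, 0, 1.5], "roll": 0, "grip": 0}, {"xyz": [0, 0, 0], "roll": 0, "grip": 0}]'

```text
time_s: 14.47
position: [0.5274, 0.3637, 0.0374]
tcp_rot: [[-0.896, -0.443, 0.0], [-0.443, 0.896, -0.0], [-0.0, -0.0, -1.0]]
force: [-0.7, -1.9, 4.3]
opening: 0.002
grasp_force: 2.0
```

Request:
move_arm --increments '[{"xyz": [0, 0, 1.5], "roll": 0, "grip": 0}, {"xyz": [0, 0, 1.5], "roll": 0, "grip": 0}, {"xyz": [0, 0, 0], "roll": 0, "grip": 0}]'

```text
time_s: 14.72
position: [0.5274, 0.3638, 0.0359]
tcp_rot: [[-0.896, -0.444, 0.0], [-0.444, 0.896, -0.0], [-0.0, -0.0, -1.0]]
force: [-2.3, -3.6, 11.9]
opening: 0.003
grasp_force: 6.1
```

12 N against a hard stop means the button is fully in. Releasing it.

Request:
move_arm --increments '[{"xyz": [0, 0, 1], "roll": 0, "grip": 0}, {"xyz": [0, 0, 0], "roll": 0, "grip": 0}, {"xyz": [0, 0, -5], "roll": 0, "grip": 0}, {"xyz": [0, 0, -10], "roll": 0, "grip": 0}, {"xyz": [0, 0, -20], "roll": 0, "grip": 0}]'

```text
time_s: 15.13
position: [0.5255, 0.3636, 0.0664]
tcp_rot: [[-0.897, -0.443, -0.004], [-0.443, 0.897, -0.001], [0.004, 0.001, -1.0]]
force: [-1.0, -0.9, 0.2]
opening: 0.005
grasp_force: 0.0
```

Request:
move_arm --increments '[{"xyz": [0, 0, -30], "roll": 0, "grip": 0}, {"xyz": [0, 0, -30], "roll": 0, "grip": 0}, {"xyz": [0, 0, 0], "roll": 0, "grip": 0}, {"xyz": [0, 0, 0], "roll": 0, "grip": 0}, {"xyz": [0, 0, 0], "roll": 0, "grip": 0}]'

```text
time_s: 15.55
position: [0.5267, 0.3641, 0.1277]
tcp_rot: [[-0.896, -0.443, -0.001], [-0.443, 0.896, 0.0], [0.001, 0.0, -1.0]]
force: [0.4, -0.4, -0.4]
opening: 0.006
grasp_force: 0.0
```

```bash
python3 meas.py t4; python3 - <<'E'
from h import *
im,d=bot.capture("scene"); cv2.imwrite("pics/s5.png",im[100:340,130:490,::-1].repeat(2,0).repeat(2,1))
E
```

```text
trough 964 [521.5 -94.2] [112.   42.8] 25.7 deg; rad mod 90: 0.448
pan 547 [642.9 -36.3] [137.4 111.1] 25.8 deg; rad mod 90: 0.45
trough centre angle from pivot 0.463 r 0.144
cup 30 [ 0.4951 -0.1053  0.0351]
chute_mouth 0.65 [ 0.629 -0.061  0.12 ]
chute_mouth 0.51 [0.528 0.335 0.045]
empty_cup 0.58 [ 0.493 -0.108  0.013]
empty_cup 0.56 [ 0.376 -0.138  0.016]
15.7 [0.5261 0.3636 0.1265]
```

View pics/s5.png

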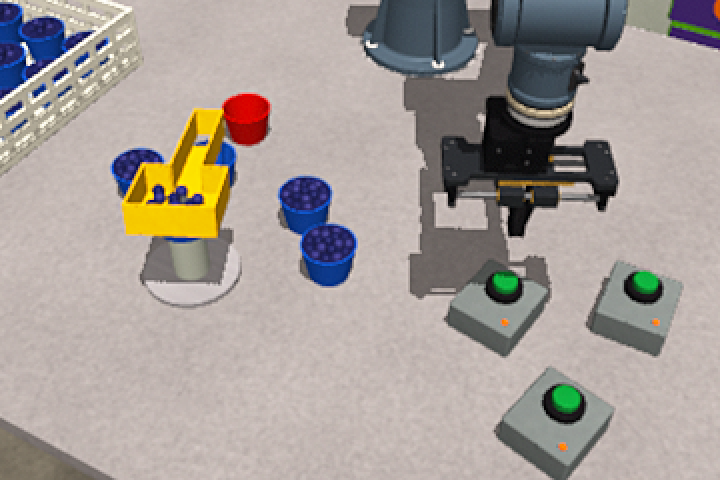

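The chute is unmoved and over the empty cup, at crop (205,140). All cups are standing, the button at crop (505,285) is back up, and the arm is clear. Handing in.

```bash
python3 -c "
from rig import bot; print(bot.hand_in())"
```

```text
the job is handed in; nothing more can be done
None
```

The job is handed in: the chute's mouth is over the middle of the empty cup (within about 1 mm sideways by camera), the right-most console's start button was pressed to its stop and came back up, and all four cups are still standing.

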